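# Drop a reject glass into the lever-lid cullet bin without a slam

## Task

With the fingertips, press down the red lever of the white waste-glass bin so that its green lid swings wide open and the blue reject glass waiting on the chute rolls in; then let the lever up slowly under the fingers, easing the lid down until it is fully shut, so that it never slams. Work it by the lever alone: do not touch the lid or the blue glass, pick nothing up, and leave the other things where they stand.

Things in the scene. Friction and masses are not known exactly. Their poses are not given: they have to be found in the camera images.
- bin: White waste-glass bin fixed to the table, open box 200 (x) x 180 (y) x 130 mm high (183 with the lid shut), walls 5 mm. Origin: centre of its underside. The lever sticks out of its -x face (towards the robot), the lid is hinged on its +x wall. On its +y side a sloping aluminium chute reaches 260 mm from the centre, 215 mm high; on its -y side is a 22 mm thick linkage cover.
- pad (a point): Middle of the top face of the red lever pad, the place to press; the pad is 46 (bin x) x 46 (bin y) x 12 mm, its middle 138 mm out from the bin's -x face. Its top is 107 mm above the table at rest, 55 mm fully pressed, with under 4 mm of sideways shift. At rest it slopes 0.2 rad down towards the bin, fully pressed 0.2 rad the other way. Pressing takes about 4 to 10 N.
- lever (a joint): Lever angle in rad: 0 at rest (up), 0.4 fully pressed (end stop). Axis along bin y, 75 mm above the table, 112 mm from the bin's centre on the -x side; pad middle 130 mm from it. It springs back up when let go, and the lid slams, even from part-way. The lid turns 2.5 times as far. Rising at 0.3 rad/s or less (pad 40 mm/s) eases the lid down; 0.8 rad/s slams it.
- cover: The green lid, an upside-down tray 200 x 180 x 50 mm with a white panel on top. Origin: middle of its open underside, 131 mm above the table when shut; hinged along bin y 100 mm from there on the +x side. Its tilt is 0 shut, 1.0 rad at the end stop; above 0.75 counts as wide open. Its +y side holds back the blue glass. Not to be touched.
- reject: Centre of the blue reject glass, a small straight tumbler 44 mm across and 75 mm long, lying on its side on the chute (its length along bin x) against the lid's side. It rolls into the bin by itself within about 1 s of the lid opening wide. Not to be touched.
- green_glass: Bystander: green tumbler, 68 mm across, 95 mm high, standing on the table. Origin: centre of its underside.
- ruby_glass: Bystander: ruby-red tumbler, 60 to 68 mm across, 75 mm high, standing on the table. Origin: centre of its underside.
- clear_glass: Bystander: clear tumbler, 62 to 72 mm across, 90 mm high, standing on the table. Origin: centre of its underside.
- water: Bystander: clear water bottle with a blue cap, 64 mm across, 200 mm high. Origin: centre of its underside.
- marker: Bystander: black marker, 125 x 12 x 12 mm, lying on the table. Origin: centre of its underside.
- phone: Bystander: white phone, 148 x 72 x 9 mm, lying flat. Origin: centre of its underside.
- dish: Bystander: white round dish, 100 mm across, 20 mm high. Origin: centre of its underside.

How it is judged:
On the way, in this order (a step that is already met when the one before it is completed fails the run):
1. the lever has swung the lid wide open (0.75 rad or more) (angle between cover's own z axis and vertical above 0.75 rad), for 0.3 s.
2. the lid is shut again with the blue glass in the bin (angle between cover's own z axis and vertical below 0.04 rad and x of reject in the frame of bin between -0.095 and 0.095 m and y of reject in the frame of bin between -0.085 and 0.085 m and z of reject in the frame of bin below 0.1 m), for 0.2 s.
At the end, for the whole second after the job is handed in: The lid is shut (within 0.04 rad), the lever is back up (within 0.02 rad), and the blue glass lies still inside the bin, below its rim (all of step 2 and value of joint lever below 0.02 rad and linear speed of reject below 0.05 m/s); the robot touches nothing.
It fails at once if the lid slams: it comes down faster than 2 rad/s (the lever rising faster than 0.8 rad/s) below 0.8 rad (velocity of joint lever below -0.8 rad/s and angle between cover's own z axis and vertical below 0.8 rad).
It fails at once if the robot touches the lid (over 0.5 N) (contact force between any of the fingers, the arm and cover above 0.5 N).
It fails at once if the arm or the gripper's body, rather than the fingers, pushes on the lever or bin (over 3 N) (contact force between the arm and bin above 3 N).
It fails at once if the robot touches the blue glass (over 0.3 N), or it is lifted above 240 mm (contact force between any of the fingers, the arm and reject above 0.3 N or height (world z) of reject above 0.24 m).
It fails at once if a bystander is moved more than 20 mm, lifted or tipped (distance of any of green_glass, ruby_glass, clear_glass, water, marker, phone, dish from where it was at the start of the episode above 0.02 m or angle between any of green_glass, ruby_glass, clear_glass, water, marker, phone, dish's own z axis and vertical above 0.3 rad).
It also fails if it takes over 40 s, if anything falls off the work surface, if the arm or the gripper's body presses on something with over 40 N, if the wrist force passes 120 N, or if a joint passes its speed limit or range.

## Robot

A 7-joint arm with a two-finger parallel gripper is mounted at the origin on the work surface. World frame = base frame: x ahead of the robot, y to its left, z up, the work surface at z = 0. Lengths are in m, angles in rad, forces in N, time in s.
With the tool pointing down it reaches from about 0.35 to 0.9 m from the base axis. Payload 8.1 kg.
Tool frame: the origin (TCP) lies on the centre line of the jaws, within the pads' length; the fingertips stand 14 mm ahead of it and the grasp point (between the pads) lies 5 mm behind it (arm.tip_reach is the distance from the TCP to the fingertips, in m); z points along the fingers, y is the direction in which the jaws open and shut (so a half turn about z gives the same grasp; the last joint's range is limited). The gripper opens to 92 mm and grips with 3 to 60 N. Pads are 19 mm wide; open, the fingers measure 130 mm over their backs; the gripper's body (75 mm by 190 mm) begins 47 mm behind the grasp point.
Start: joints at [1.225, 0.434, 0.025, 1.573, -0.012, 1.134, -0.075], TCP at [0.15, -0.607, 0.241] pointing down, gripper open.
Joint ranges: [-2.62, 2.62], [-0.44, 2.09], [-1.27, 1.32], [0.08, 2.57], [-1.32, 4.46], [0.12, 2], [-2.74, 2.74]. Speed limits (rad/s): [2.22, 2.22, 3.01, 3.01, 3.14, 3.14, 3.14].

## Interface

Orientations are given as a rotation vector (axis times angle).
In Python, from cell import sensors, vision, arm, nets gives the robot as it stands.
- The arm moves only by the shell command python3 -m handwheel 'ROWS' [FORCE]. ROWS is JSON, a list of rows, each an object of numbers: "tx", "ty", "tz": the shift along the tool's x, y, z in cm; "wx", "wy", "wz": the turn, a rotation vector about the tool's x, y, z in degrees; "claw": the opening, from 0 (shut) to 1 (fully open). A call has 1 to 12 rows; each row is the pose to reach, as a shift and turn from the pose commanded when the call began, along the tool's axes at that moment; what a row does not reach only later rows make up. A row lasts 1/12 s, in which the tool goes at most 41.7 mm and 7.16 degrees, less where a joint would pass 70% of its speed; a pose out of reach is approached as far as the arm can. A call with a gripper value outside its range is refused whole. The fingers move at their own pace and stop on an object; FORCE is the grip in N (left out, the last holds). Time passes only in rows, so rows that repeat a pose let the fingers close. It gives the time, the measured TCP pose, the force and the opening at its end, in the units of the state.
- sensors.observe(): the state, without advancing time (a new reading comes with each control period).
- vision.get_image(name): name is "scene" or "top" or "wrist"; returns (picture, depth): 400x640x3 uint8, blue, green, red; 400x640 float32, m along the optical axis (not along the pixel's ray), 0 where there is no reading.
- vision.camera_model(name): a dict with "K" (3x3 intrinsics, pixels), "xyz" and "attitude" of the camera in the world; the wrist camera has in their place "hand_eye" (4x4, takes a point from camera to tool coordinates, whose origin is the TCP and whose axes are the flange's). Camera axes: x right, y down, z forward; pixel columns grow to the right and rows downward; lengths in m; the calibration is good to about 2 mm. A picture is of the moment at which its call begins: read the wrist's pose just before it. camera_model takes no time and is no camera call.
- arm.sign_off(): hands the job in, once; it reports no verdict.
Trained networks look in the newest picture that a camera, given by its name, has taken for a name from the list of things; names that differ only in an ending like _2 or _b are one class to them, and where a whole thing is asked for, a point or a joint stands for the part that bears it (a point fixed in the world has none). Each returns a list of dicts, best first, with "score" (0 to 1); they miss things now and then, are a little off and sometimes report something else, mostly with a low value. They report only what shows in the picture. A call takes as long as a camera call.
- nets.cut_out(label, camera): "region" (400x640 bool, what is visible of it) and "uv" ([column, row] in pixels, amid what is visible of it).
The state is a dict: "clock": time; "joints": joint angles; "dq": joint speeds; "joint_efforts": joint torques, N m; "position": TCP position; "ee_rot": TCP orientation; "force": force on the tool from outside, world axes, zero at the start; "ft_torque": the same for the moment, N m; "width": opening from 0.0 (shut) to 1.0 (fully open).
Only numpy, scipy, OpenCV 4.12 (cv2) and the standard library are available. Lean on these libraries where they do the work, as an engineer would, in place of code of your own. Each camera call takes 0.05 s, during which the arm holds its last target.

## Working session

There is one attempt and no reset: what is moved stays moved. The work goes in short steps, Python scripts to look and compute and a shell command to move; the robot and the scene stay as the last step left them, time stands still between calls to the robot, and variables do not carry over. Pictures are saved under pics/ and viewed, and the job is handed in when it is done.

```bash
mkdir -p pics; ls; python3 - <<'E'
from cell import sensors, vision, arm, nets
import cv2
s=sensors.observe(); print(s)
for n in ("scene","top"):
    p,d=vision.get_image(n); cv2.imwrite(f"pics/{n}0.png",p); print(n,vision.camera_model(n))
print(arm.tip_reach)
E
```

```text
pics
{'clock': 0.0, 'joints': array([ 1.22540632,  0.43523848,  0.02497274,  1.57410554, -0.01155428,
        1.13401039, -0.07512051]), 'dq': array([ 2.53233072e-04, -1.85382007e-03,  3.09046188e-04,  4.42991991e-06,
        1.03555817e-03, -4.46081117e-04,  1.24607575e-03]), 'joint_efforts': array([-1.32546527e-03, -6.67833853e+01,  9.85150784e-01, -3.14454675e+01,
       -6.04557549e-02,  4.27585992e-02,  1.92579027e-04]), 'position': array([ 0.15006855, -0.60620192,  0.23993209]), 'ee_rot': array([-3.11692518e+00, -3.80136854e-01,  5.98186597e-04]), 'force': array([-0.56218106,  0.55966013,  1.12935944]), 'ft_torque': array([-0.00394011, -0.01592724,  0.01332434]), 'width': 0.9975514180168298}
scene {'K': array([[374.67561795,   0.        , 324.62752693],
       [  0.        , 374.67561795, 195.46691166],
       [  0.        ,   0.        ,   1.        ]]), 'xyz': array([1.35871242, 0.47945825, 1.1001948 ]), 'attitude': array([-1.29151169, -2.2913493 ,  0.90480903])}
top {'K': array([[392.67894352,   0.        , 320.33901616],
       [  0.        , 392.67894352, 193.21457482],
       [  0.        ,   0.        ,   1.        ]]), 'xyz': array([0.47233795, 0.01186295, 1.34913561]), 'attitude': array([-2.16228923,  2.17588911, -0.0900487 ])}
0.014
```

View pics/scene0.png

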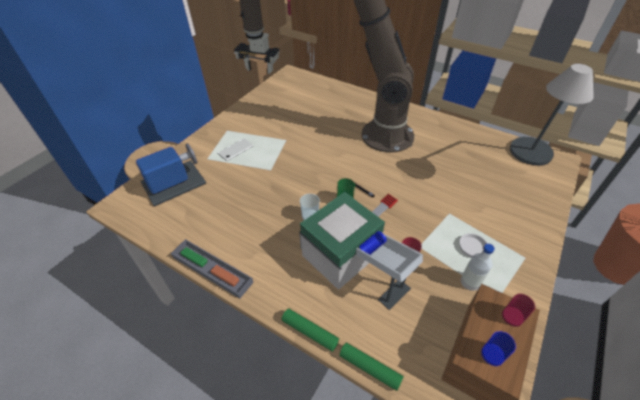

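View pics/top0.png

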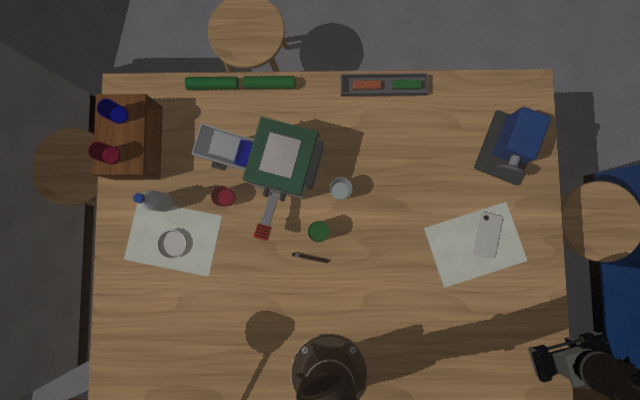

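The top view shows the red pad at about (262,232), the lid at (282,157), the chute with the blue glass at (245,152), and the green, ruby and clear glasses at (318,231), (223,197) and (341,188). Next I'll measure these.

```bash
cat > h.py <<'E'
from cell import sensors, vision, arm, nets
import numpy as np, cv2
from scipy.spatial.transform import Rotation as R
def cloud(n):
    p,d=vision.get_image(n); m=vision.camera_model(n); K=m["K"]
    v,u=np.mgrid[:400,:640]; P=np.stack([(u-K[0,2])/K[0,0]*d,(v-K[1,2])/K[1,1]*d,d],-1)
    W=P@R.from_rotvec(m["attitude"]).as_matrix().T+m["xyz"]; W[d==0]=np.nan
    return p,W
E
python3 - <<'E'
from h import *
p,W=cloud("top")
for l in ["pad","cover","reject","green_glass","ruby_glass","clear_glass","water","marker","dish","bin"]:
    r=nets.cut_out(l,"top")
    for q in r[:2]:
        X=W[q["region"]]; X=X[np.isfinite(X[:,0])]
        if len(X): print(l,round(q["score"],2),np.round(q["uv"]),len(X),np.median(X,0).round(3),np.percentile(X,2,axis=0).round(3),np.percentile(X,98,axis=0).round(3))
hsv=cv2.cvtColor(p,cv2.COLOR_BGR2HSV)
red=((hsv[...,0]<8)|(hsv[...,0]>172))&(hsv[...,1]>120)
m=np.zeros_like(red);m[215:245,248:280]=1
X=W[red&m];print("redpad",len(X),np.nanmedian(X,0),np.nanmin(X,0),np.nanmax(X,0))
v,u=np.nonzero(red&m); print(cv2.minAreaRect(np.c_[X[:,0],X[:,1]].astype(np.float32)))
# lid top
L=(abs(W[...,2]-0.183)<0.015); L[:, :235]=0; L[:,330:]=0; L[:100]=0; L[205:]=0
X=W[L].astype(np.float32);print(len(X),cv2.minAreaRect(X[:,:2].copy()))
cv2.imwrite("pics/crop.png",cv2.resize(p[90:290,170:400],None,fx=3,fy=3,interpolation=cv2.INTER_CUBIC))
E
```

```text
pad 0.62 [264. 220.] 559 [0.501 0.196 0.097] [ 0.445  0.168 -0.001] [0.586 0.251 0.114]
cover 0.83 [280. 155.] 3913 [0.694 0.144 0.183] [0.594 0.048 0.177] [0.796 0.24  0.189]
reject 0.84 [244. 153.] 281 [0.708 0.255 0.183] [0.672 0.233 0.174] [0.74  0.275 0.189]
green_glass 0.74 [318. 232.] 358 [0.468 0.033 0.01 ] [0.437 0.    0.002] [0.499 0.063 0.098]
ruby_glass 0.74 [223. 199.] 417 [0.587 0.358 0.022] [0.555 0.317 0.   ] [0.625 0.38  0.078]
clear_glass 0.94 [340. 188.] 392 [ 0.611 -0.043  0.013] [ 0.574 -0.075  0.004] [ 0.638 -0.01   0.093]
water 0.59 [150. 200.] 696 [0.566 0.546 0.127] [0.538 0.529 0.001] [0.597 0.632 0.204]
marker 0.37 [222. 196.] 366 [0.587 0.358 0.022] [0.557 0.317 0.004] [0.615 0.379 0.077]
dish 0.55 [169. 242.] 693 [0.427 0.532 0.007] [0.384 0.483 0.   ] [0.471 0.574 0.024]
bin 0.91 [270. 157.] 7003 [0.697 0.177 0.181] [0.473 0.034 0.004] [0.796 0.39  0.191]
redpad 196 [0.46665679 0.20865164 0.10848749] [ 0.44149425  0.18336432 -0.00245238] [0.49349088 0.2491052  0.11863831]
((0.4742383658885956, 0.2179107367992401), (0.061948180198669434, 0.04433313384652138), 66.30870056152344)
4292 ((0.705763578414917, 0.17302735149860382), (0.24061992764472961, 0.20106010138988495), 74.47468566894531)
```

View pics/crop.png

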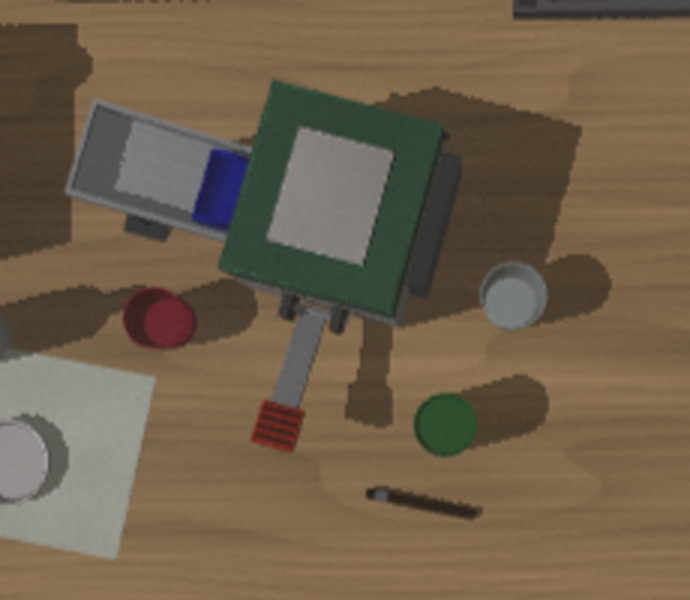

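```bash
cat >> h.py <<'E'
def rel(pos,Rt,s=None):
    s=s or sensors.observe(); R0=R.from_rotvec(s["ee_rot"])
    t=R0.inv().apply(np.array(pos)-s["position"])*100; w=np.degrees((R0.inv()*Rt).as_rotvec())
    return t.round(2),w.round(2)
def goalR(yaw,sgn=1):
    u=np.array([np.cos(yaw),np.sin(yaw),0]); v=np.array([-u[1],u[0],0])
    y=sgn*v; z=np.array([0,0,-1.]); x=np.cross(y,z)
    return R.from_matrix(np.c_[x,y,z])
E
python3 - <<'E'
from h import *
s=sensors.observe(); print(R.from_rotvec(s["ee_rot"]).as_matrix().round(3))
p,W=cloud("top")
# lid outline via green+panel at z
r=nets.cut_out("cover","top")[0]["region"].astype(np.uint8)
X=W[r>0]; X=X[np.isfinite(X[:,0])&(X[:,2]>.17)].astype(np.float32)
print(cv2.minAreaRect(X[:,:2].copy()))
hsv=cv2.cvtColor(p,cv2.COLOR_BGR2HSV)
red=((hsv[...,0]<8)|(hsv[...,0]>172))&(hsv[...,1]>100)
m=np.zeros_like(red);m[220:245,248:280]=1
X=W[red&m&(W[...,2]>.08)].astype(np.float32); print(len(X),X.mean(0),cv2.minAreaRect(X[:,:2].copy()))
for sg in(1,-1):
  for q in ([.40,-.30,.25],[.46,.1,.26],[.467,.209,.2]): print(sg,q,rel(q,goalR(np.radians(-16),sg)))
E
```

```text
[[ 0.971  0.24   0.   ]
 [ 0.24  -0.971 -0.   ]
 [-0.     0.    -1.   ]]
((0.6978040933609009, 0.14558422565460205), (0.1837635487318039, 0.20056022703647614), 74.37132263183594)
192 [0.4675875  0.20871985 0.10784834] ((0.4680347442626953, 0.20880751311779022), (0.04420766979455948, 0.044906213879585266), 73.98958587646484)
1 [0.4, -0.3, 0.25] (array([ 31.61, -23.77,  -0.92]), array([ 0.0000e+00,  1.0000e-02, -1.5009e+02]))
1 [0.46, 0.1, 0.26] (array([ 47.05, -61.15,  -1.93]), array([ 0.0000e+00,  1.0000e-02, -1.5009e+02]))
1 [0.467, 0.209, 0.2] (array([ 50.35, -71.57,   4.07]), array([ 0.0000e+00,  1.0000e-02, -1.5009e+02]))
-1 [0.4, -0.3, 0.25] (array([ 31.61, -23.77,  -0.92]), array([ 1.000e-02, -0.000e+00,  2.991e+01]))
-1 [0.46, 0.1, 0.26] (array([ 47.05, -61.15,  -1.93]), array([ 1.000e-02, -0.000e+00,  2.991e+01]))
-1 [0.467, 0.209, 0.2] (array([ 50.35, -71.57,   4.07]), array([ 1.000e-02, -0.000e+00,  2.991e+01]))
```

```bash
python3 -m handwheel '[{"tx":2.5,"ty":-2,"tz":0,"wz":2,"claw":0},{"tx":5.5,"ty":-4,"tz":0,"wz":5,"claw":0},{"tx":8.5,"ty":-6,"tz":-0.5,"wz":8,"claw":0},{"tx":11.5,"ty":-8,"tz":-0.5,"wz":11,"claw":0},{"tx":14.5,"ty":-10,"tz":-1,"wz":14,"claw":0},{"tx":17.5,"ty":-12.5,"tz":-1,"wz":17,"claw":0},{"tx":20.5,"ty":-15,"tz":-1,"wz":20,"claw":0},{"tx":23.5,"ty":-17.5,"tz":-1,"wz":23,"claw":0},{"tx":26.5,"ty":-20,"tz":-1,"wz":26,"claw":0},{"tx":29,"ty":-22,"tz":-1,"wz":28,"claw":0},{"tx":31,"ty":-23.5,"tz":-1,"wz":30,"claw":0},{"tx":31.5,"ty":-24,"tz":-1,"wz":30,"claw":0}]' 20; python3 - <<'E'
from h import *
for q in ([.46,.1,.24],[.468,.209,.2],[.468,.209,.14]): print(rel(q,goalR(np.radians(-16),-1)))
E
```

```text
(array([ 47.05, -61.15,   0.07]), array([ 1.000e-02, -0.000e+00,  2.991e+01]))
(array([ 50.45, -71.54,   4.07]), array([ 1.000e-02, -0.000e+00,  2.991e+01]))
(array([ 50.45, -71.54,  10.07]), array([ 1.000e-02, -0.000e+00,  2.991e+01]))invalid input
```

```bash
python3 -m handwheel '[{"tx":2.5,"ty":-2,"tz":0,"wx":0,"wy":0,"wz":2,"claw":0},{"tx":5.5,"ty":-4,"tz":0,"wx":0,"wy":0,"wz":5,"claw":0}]' 20; echo; python3 -m handwheel --help | head -20
```

```text
clock: 0.92
position: [0.1917, -0.5555, 0.2405]
ee_rot: [3.132, 0.234, -0.002]
force: [1.1, -0.7, 1.1]
width: 0.901
invalid input: not JSON, or not a number
```

```bash
python3 - <<'E'
from h import *
for q in ([.40,-.30,.25],[.46,.1,.24],[.468,.209,.2],[.468,.209,.14]): print(rel(q,goalR(np.radians(-16),-1)))
E
```

```text
(array([ 24.39, -22.17,  -1.  ]), array([ 0.05,  0.07, 24.53]))
(array([ 3.626e+01, -6.084e+01, -4.000e-02]), array([ 0.05,  0.07, 24.53]))
(array([ 38.67, -71.5 ,   3.95]), array([ 0.05,  0.07, 24.53]))
(array([ 38.68, -71.51,   9.95]), array([ 0.05,  0.07, 24.53]))
```

```bash
python3 -m handwheel '[{"tx":2.5,"ty":-2,"tz":0,"wx":0,"wy":0,"wz":2,"claw":0},{"tx":5,"ty":-4.5,"tz":-0.5,"wx":0,"wy":0,"wz":5,"claw":0},{"tx":7.5,"ty":-7,"tz":-0.5,"wx":0,"wy":0,"wz":8,"claw":0},{"tx":10,"ty":-9,"tz":-1,"wx":0,"wy":0,"wz":11,"claw":0},{"tx":12.5,"ty":-11.5,"tz":-1,"wx":0,"wy":0,"wz":14,"claw":0},{"tx":15,"ty":-14,"tz":-1,"wx":0,"wy":0,"wz":17,"claw":0},{"tx":17.5,"ty":-16,"tz":-1,"wx":0,"wy":0,"wz":20,"claw":0},{"tx":20,"ty":-18.5,"tz":-1,"wx":0,"wy":0,"wz":22,"claw":0},{"tx":22.5,"ty":-21,"tz":-1,"wx":0,"wy":0,"wz":24.5,"claw":0},{"tx":24.5,"ty":-24,"tz":-1,"wx":0,"wy":0,"wz":24.5,"claw":0},{"tx":25.5,"ty":-27,"tz":-1,"wx":0,"wy":0,"wz":24.5,"claw":0},{"tx":26.5,"ty":-30,"tz":-1,"wx":0,"wy":0,"wz":24.5,"claw":0}]' 20; python3 - <<'E'
from h import *
for q in ([.46,.1,.24],[.468,.209,.2],[.468,.209,.14]): print(rel(q,goalR(np.radians(-16),-1)))
E
```

```text
clock: 1.92
position: [0.4101, -0.2154, 0.2508]
ee_rot: [3.113, -0.425, 0.001]
force: [0.1, 0.1, -0.9]
width: 0.04
(array([ -3.64, -31.73,   1.08]), array([ 0.  , -0.03,  0.46]))
(array([ -5.79, -42.44,   5.08]), array([ 0.  , -0.03,  0.46]))
(array([ -5.79, -42.44,  11.08]), array([ 0.  , -0.03,  0.46]))
```

```bash
python3 -m handwheel '[{"tx":-0.5,"ty":-3,"tz":0,"wx":0,"wy":0,"wz":0.5,"claw":0},{"tx":-1,"ty":-7,"tz":0,"wx":0,"wy":0,"wz":0.5,"claw":0},{"tx":-1.5,"ty":-11,"tz":0,"wx":0,"wy":0,"wz":0.5,"claw":0},{"tx":-2,"ty":-15,"tz":0,"wx":0,"wy":0,"wz":0.5,"claw":0},{"tx":-2.5,"ty":-19,"tz":0,"wx":0,"wy":0,"wz":0.5,"claw":0},{"tx":-3,"ty":-23,"tz":0,"wx":0,"wy":0,"wz":0.5,"claw":0},{"tx":-3.5,"ty":-27,"tz":0,"wx":0,"wy":0,"wz":0.5,"claw":0},{"tx":-4.2,"ty":-31,"tz":0.5,"wx":0,"wy":0,"wz":0.5,"claw":0},{"tx":-4.8,"ty":-35,"tz":1,"wx":0,"wy":0,"wz":0.5,"claw":0},{"tx":-5.4,"ty":-39,"tz":3,"wx":0,"wy":0,"wz":0.5,"claw":0},{"tx":-5.8,"ty":-41.5,"tz":5,"wx":0,"wy":0,"wz":0.5,"claw":0},{"tx":-5.8,"ty":-42.4,"tz":7,"wx":0,"wy":0,"wz":0.5,"claw":0}]' 20; python3 - <<'E'
from h import *
p,d=vision.get_image("top"); cv2.imwrite("pics/t1.png",cv2.resize(p[90:290,170:400],None,fx=3,fy=3))
p,d=vision.get_image("scene"); cv2.imwrite("pics/s1.png",cv2.resize(p[150:310,270:470],None,fx=4,fy=4)[:600])
for q in ([.468,.209,.14],[.468,.209,.121]): print(rel(q,goalR(np.radians(-16),-1)))
s=sensors.observe();print(s["force"],s["position"],s["joints"])
E
```

```text
clock: 2.92
position: [0.4672, 0.2126, 0.1804]
ee_rot: [-3.108, 0.431, -0.001]
force: [0.5, 0.1, -0.5]
width: 0.005
(array([ 0.21, -0.13,  3.8 ]), array([0.12, 0.23, 0.12]))
(array([ 0.22, -0.14,  5.7 ]), array([0.12, 0.23, 0.12]))
[-0.42644592 -0.26696337  0.19632875] [0.46574984 0.20832855 0.17803057] [-0.19946899  0.35514597 -0.41661548  1.89940115  0.17470362  0.92687168
 -2.54679338]
```

View pics/s1.png

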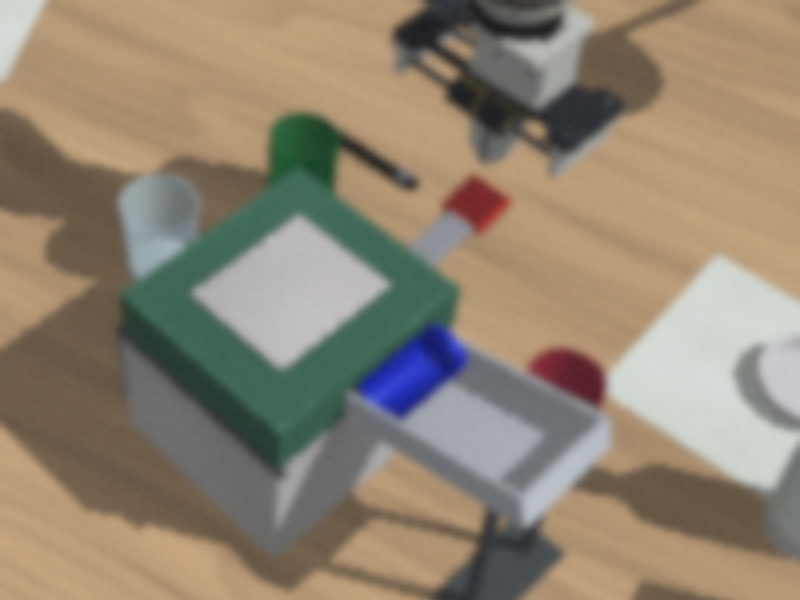

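View pics/t1.png

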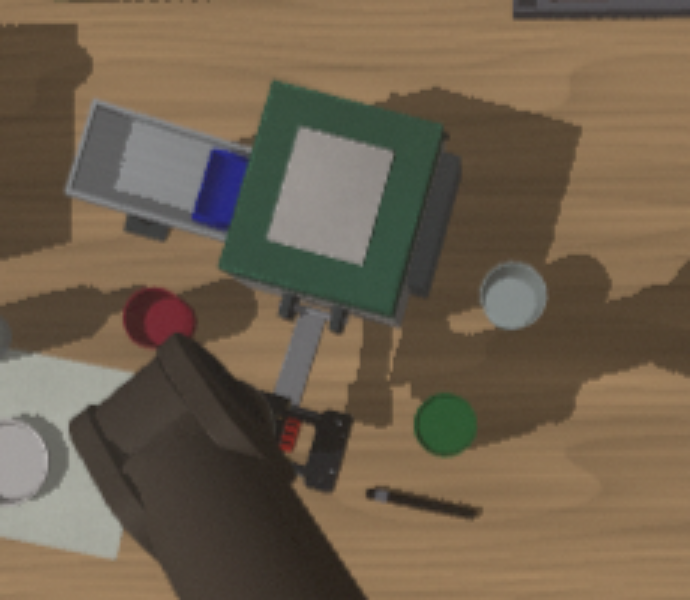

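```bash
python3 -m handwheel '[{"tx":0.1,"ty":-0.1,"tz":1,"wx":0,"wy":0,"wz":0,"claw":0},{"tx":0.2,"ty":-0.1,"tz":2.5,"wx":0,"wy":0,"wz":0,"claw":0},{"tx":0.2,"ty":-0.1,"tz":4,"wx":0,"wy":0,"wz":0,"claw":0},{"tx":0.2,"ty":-0.1,"tz":4.8,"wx":0,"wy":0,"wz":0,"claw":0},{"tx":0.2,"ty":-0.1,"tz":5.2,"wx":0,"wy":0,"wz":0,"claw":0},{"tx":0.2,"ty":-0.1,"tz":5.5,"wx":0,"wy":0,"wz":0,"claw":0},{"tx":0.2,"ty":-0.1,"tz":5.8,"wx":0,"wy":0,"wz":0,"claw":0},{"tx":0.2,"ty":-0.1,"tz":6.1,"wx":0,"wy":0,"wz":0,"claw":0},{"tx":0.2,"ty":-0.1,"tz":6.4,"wx":0,"wy":0,"wz":0,"claw":0}]' 20; python3 - <<'E'
from h import *
p,d=vision.get_image("top"); cv2.imwrite("pics/t2.png",cv2.resize(p[90:290,170:400],None,fx=3,fy=3))
p,d=vision.get_image("scene"); cv2.imwrite("pics/s2.png",cv2.resize(p[150:310,270:470],None,fx=4,fy=4)[:600])
p,d=vision.get_image("wrist"); cv2.imwrite("pics/w2.png",p)
print(rel([.468,.209,.071],goalR(np.radians(-16),-1)))
s=sensors.observe();print(s["force"],s["position"])
E
```

```text
clock: 3.77
position: [0.4697, 0.2073, 0.1176]
ee_rot: [-3.11, 0.44, -0.001]
force: [-4.2, -0.3, 8.2]
width: 0.007
(array([-0.21, -0.11,  4.64]), array([-0.02, -0.02, -0.09]))
[-4.00503529 -1.2163599   7.17465995] [0.46964261 0.20735946 0.11744132]
```

View pics/s2.png

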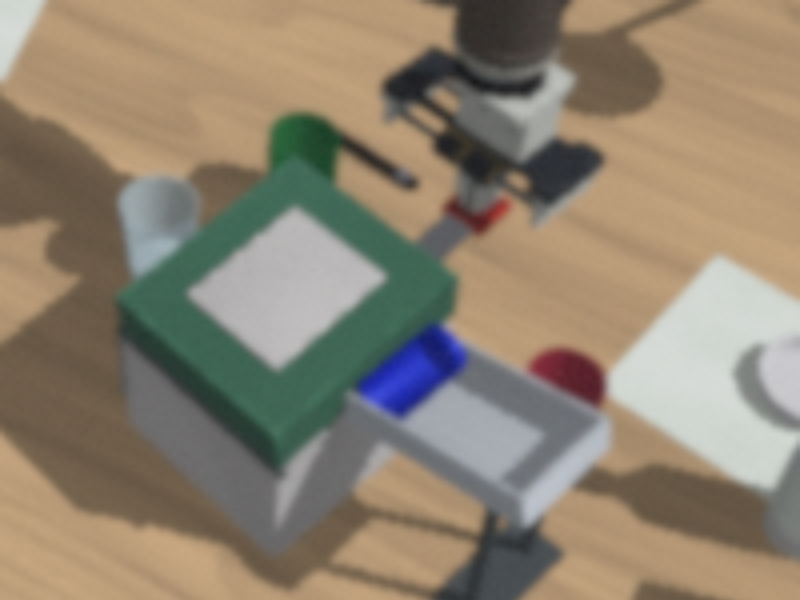

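View pics/w2.png

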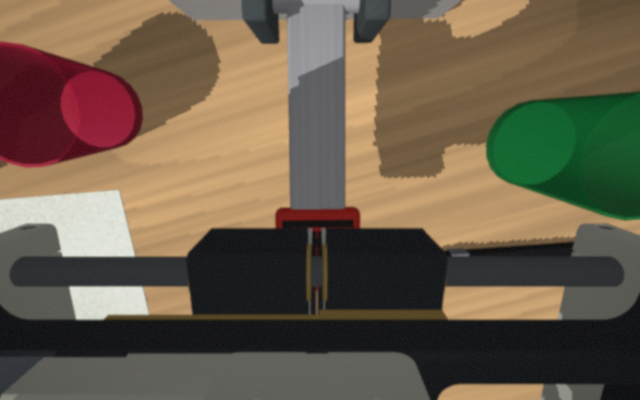

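The closed fingertips are centred on the pad at about (475,210) in the scene crop, and the lid has just started to lift. Now for the full press.

```bash
python3 -m handwheel '[{"tx":0,"ty":0,"tz":0.3,"wx":0,"wy":0,"wz":0,"claw":0},{"tx":0,"ty":0,"tz":0.7,"wx":0,"wy":0,"wz":0,"claw":0},{"tx":0,"ty":0,"tz":1.1,"wx":0,"wy":0,"wz":0,"claw":0},{"tx":-0.1,"ty":0,"tz":1.5,"wx":0,"wy":0,"wz":0,"claw":0},{"tx":-0.1,"ty":0,"tz":1.9,"wx":0,"wy":0,"wz":0,"claw":0},{"tx":-0.1,"ty":0,"tz":2.3,"wx":0,"wy":0,"wz":0,"claw":0},{"tx":-0.1,"ty":0,"tz":2.7,"wx":0,"wy":0,"wz":0,"claw":0},{"tx":-0.1,"ty":0,"tz":3.1,"wx":0,"wy":0,"wz":0,"claw":0},{"tx":-0.1,"ty":0,"tz":3.5,"wx":0,"wy":0,"wz":0,"claw":0},{"tx":-0.1,"ty":0,"tz":3.9,"wx":0,"wy":0,"wz":0,"claw":0},{"tx":-0.1,"ty":0,"tz":4.2,"wx":0,"wy":0,"wz":0,"claw":0},{"tx":-0.1,"ty":0,"tz":4.4,"wx":0,"wy":0,"wz":0,"claw":0}]' 20; python3 - <<'E'
from h import *
p,d=vision.get_image("scene"); cv2.imwrite("pics/s3.png",cv2.resize(p[150:310,270:470],None,fx=4,fy=4)[:600])
s=sensors.observe();print(s["force"],s["position"])
E
```

```text
clock: 4.92
position: [0.4692, 0.2079, 0.0733]
ee_rot: [-3.11, 0.439, -0.002]
force: [-0.5, -0.7, 5.8]
width: -0.001
[-0.22979892  1.6916438   3.58175359] [0.4691922  0.20776987 0.07303069]
```

View pics/s3.png

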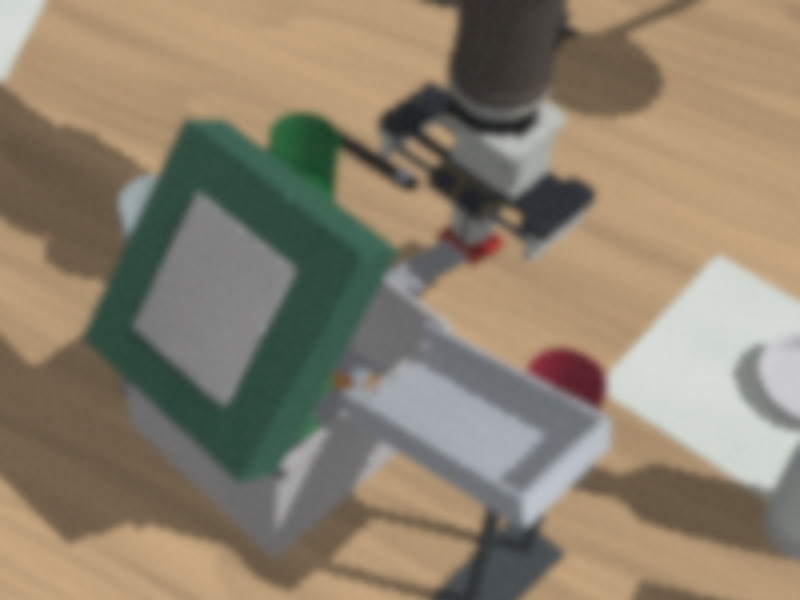

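The lid at (240,300) is wide open and the blue glass has left the chute. I'll hold for a second and check.

```bash
python3 -m handwheel '[{"tx":0,"ty":0,"tz":0,"wx":0,"wy":0,"wz":0,"claw":0},{"tx":0,"ty":0,"tz":0,"wx":0,"wy":0,"wz":0,"claw":0},{"tx":0,"ty":0,"tz":0,"wx":0,"wy":0,"wz":0,"claw":0},{"tx":0,"ty":0,"tz":0,"wx":0,"wy":0,"wz":0,"claw":0},{"tx":0,"ty":0,"tz":0,"wx":0,"wy":0,"wz":0,"claw":0},{"tx":0,"ty":0,"tz":0,"wx":0,"wy":0,"wz":0,"claw":0},{"tx":0,"ty":0,"tz":0,"wx":0,"wy":0,"wz":0,"claw":0},{"tx":0,"ty":0,"tz":0,"wx":0,"wy":0,"wz":0,"claw":0},{"tx":0,"ty":0,"tz":0,"wx":0,"wy":0,"wz":0,"claw":0},{"tx":0,"ty":0,"tz":0,"wx":0,"wy":0,"wz":0,"claw":0},{"tx":0,"ty":0,"tz":0,"wx":0,"wy":0,"wz":0,"claw":0},{"tx":0,"ty":0,"tz":0,"wx":0,"wy":0,"wz":0,"claw":0}]' 20; python3 - <<'E'
from h import *
p,d=vision.get_image("top"); cv2.imwrite("pics/t4.png",cv2.resize(p[90:290,170:400],None,fx=3,fy=3))
for q in nets.cut_out("reject","top")[:2]: print(q["score"],q["uv"],q["region"].sum())
s=sensors.observe();print(s["force"],s["position"])
E
```

```text
clock: 5.97
position: [0.469, 0.2076, 0.0728]
ee_rot: [-3.11, 0.44, -0.001]
force: [2.0, 1.5, 3.6]
width: 0.005
0.85 [289.0, 175.2] 246
[1.26188068 1.39477404 4.58627123] [0.46884033 0.20749714 0.07275501]
```

View pics/t4.png

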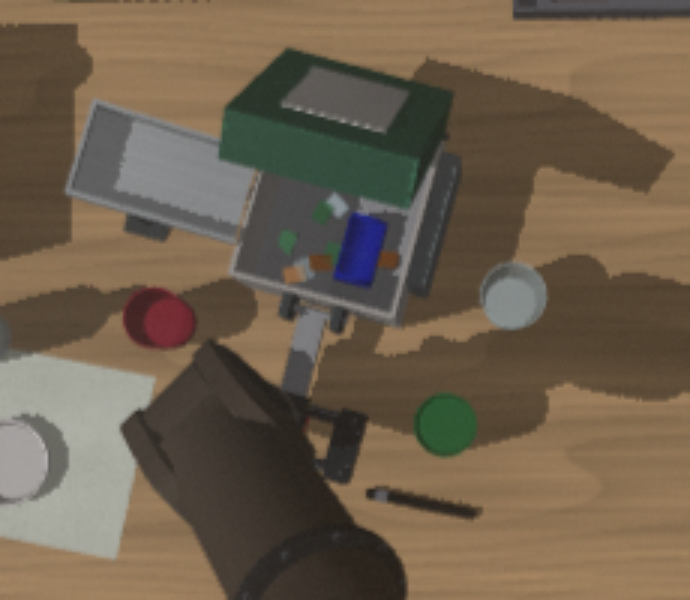

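The blue glass at (360,250) in the crop is lying in the bin. I'll ease the lever up at about 20 mm/s.

```bash
python3 -m handwheel '[{"tx":0,"ty":0,"tz":-0.1,"wx":0,"wy":0,"wz":0,"claw":0},{"tx":0,"ty":0,"tz":-0.2,"wx":0,"wy":0,"wz":0,"claw":0},{"tx":0,"ty":0,"tz":-0.35,"wx":0,"wy":0,"wz":0,"claw":0},{"tx":0,"ty":0,"tz":-0.5,"wx":0,"wy":0,"wz":0,"claw":0},{"tx":0,"ty":0,"tz":-0.65,"wx":0,"wy":0,"wz":0,"claw":0},{"tx":0,"ty":0,"tz":-0.8,"wx":0,"wy":0,"wz":0,"claw":0},{"tx":0,"ty":0,"tz":-0.95,"wx":0,"wy":0,"wz":0,"claw":0},{"tx":0,"ty":0,"tz":-1.1,"wx":0,"wy":0,"wz":0,"claw":0},{"tx":0,"ty":0,"tz":-1.25,"wx":0,"wy":0,"wz":0,"claw":0},{"tx":0,"ty":0,"tz":-1.4,"wx":0,"wy":0,"wz":0,"claw":0},{"tx":0,"ty":0,"tz":-1.55,"wx":0,"wy":0,"wz":0,"claw":0},{"tx":0,"ty":0,"tz":-1.7,"wx":0,"wy":0,"wz":0,"claw":0}]' 20
```

```text
clock: 7.07
position: [0.4679, 0.2075, 0.0897]
ee_rot: [3.11, -0.439, -0.002]
force: [-3.7, 3.3, 5.6]
width: 0.006
```

```bash
python3 -m handwheel '[{"tx":0,"ty":0,"tz":-0.15,"wx":0,"wy":0,"wz":0,"claw":0},{"tx":0,"ty":0,"tz":-0.3,"wx":0,"wy":0,"wz":0,"claw":0},{"tx":0,"ty":0,"tz":-0.45,"wx":0,"wy":0,"wz":0,"claw":0},{"tx":0,"ty":0,"tz":-0.6,"wx":0,"wy":0,"wz":0,"claw":0},{"tx":0,"ty":0,"tz":-0.75,"wx":0,"wy":0,"wz":0,"claw":0},{"tx":0,"ty":0,"tz":-0.9,"wx":0,"wy":0,"wz":0,"claw":0},{"tx":0,"ty":0,"tz":-1.05,"wx":0,"wy":0,"wz":0,"claw":0},{"tx":0,"ty":0,"tz":-1.2,"wx":0,"wy":0,"wz":0,"claw":0},{"tx":0,"ty":0,"tz":-1.35,"wx":0,"wy":0,"wz":0,"claw":0},{"tx":0,"ty":0,"tz":-1.5,"wx":0,"wy":0,"wz":0,"claw":0},{"tx":0,"ty":0,"tz":-1.65,"wx":0,"wy":0,"wz":0,"claw":0},{"tx":0,"ty":0,"tz":-1.8,"wx":0,"wy":0,"wz":0,"claw":0}]' 20; python3 - <<'E'
from h import *
p,d=vision.get_image("scene"); cv2.imwrite("pics/s5.png",cv2.resize(p[150:310,270:470],None,fx=4,fy=4)[:600])
s=sensors.observe();print(s["force"],s["position"])
E
```

```text
clock: 8.07
position: [0.4691, 0.2072, 0.1081]
ee_rot: [3.11, -0.44, 0.001]
force: [0.1, 0.6, 6.2]
width: 0.007
[-1.27586254  1.65583695  7.21985481] [0.46919165 0.20720312 0.10836799]
```

View pics/s5.png

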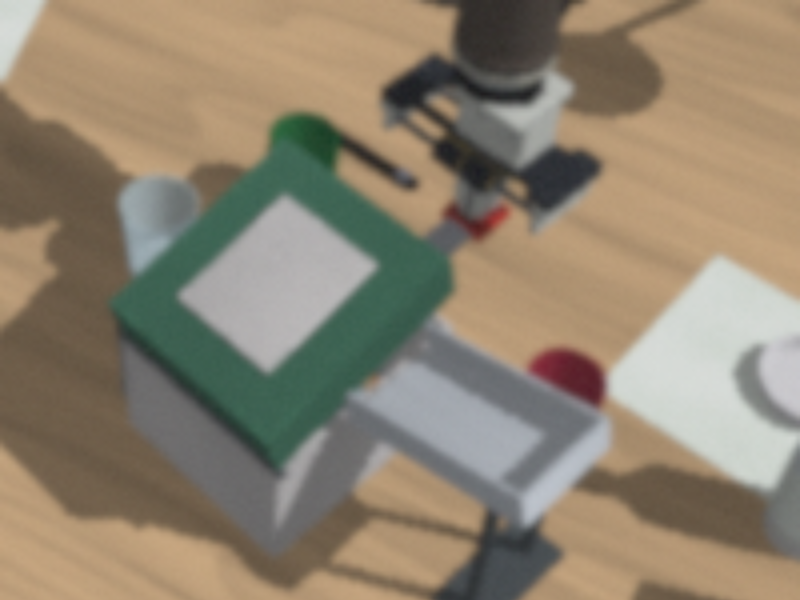

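The lid at (280,300) is nearly down and the fingers are still on the pad. I'll keep easing, then lift clear.

```bash
python3 -m handwheel '[{"tx":0,"ty":0,"tz":-0.12,"wx":0,"wy":0,"wz":0,"claw":0},{"tx":0,"ty":0,"tz":-0.25,"wx":0,"wy":0,"wz":0,"claw":0},{"tx":0,"ty":0,"tz":-0.37,"wx":0,"wy":0,"wz":0,"claw":0},{"tx":0,"ty":0,"tz":-0.5,"wx":0,"wy":0,"wz":0,"claw":0},{"tx":0,"ty":0,"tz":-0.62,"wx":0,"wy":0,"wz":0,"claw":0},{"tx":0,"ty":0,"tz":-0.75,"wx":0,"wy":0,"wz":0,"claw":0},{"tx":0,"ty":0,"tz":-0.87,"wx":0,"wy":0,"wz":0,"claw":0},{"tx":0,"ty":0,"tz":-1,"wx":0,"wy":0,"wz":0,"claw":0},{"tx":0,"ty":0,"tz":-1.12,"wx":0,"wy":0,"wz":0,"claw":0},{"tx":0,"ty":0,"tz":-1.25,"wx":0,"wy":0,"wz":0,"claw":0},{"tx":0,"ty":0,"tz":-1.37,"wx":0,"wy":0,"wz":0,"claw":0},{"tx":0,"ty":0,"tz":-1.5,"wx":0,"wy":0,"wz":0,"claw":0}]' 20
```

```text
clock: 9.12
position: [0.4694, 0.2065, 0.1228]
ee_rot: [3.11, -0.442, 0.001]
force: [-0.0, 0.1, 0.3]
width: 0.006
```

```bash
python3 -m handwheel '[{"tx":0,"ty":0,"tz":-0.1,"wx":0,"wy":0,"wz":0,"claw":0},{"tx":0,"ty":0,"tz":-0.25,"wx":0,"wy":0,"wz":0,"claw":0},{"tx":0,"ty":0,"tz":-0.4,"wx":0,"wy":0,"wz":0,"claw":0},{"tx":0,"ty":0,"tz":-0.6,"wx":0,"wy":0,"wz":0,"claw":0},{"tx":0,"ty":0,"tz":-0.8,"wx":0,"wy":0,"wz":0,"claw":0},{"tx":0,"ty":0,"tz":-1.2,"wx":0,"wy":0,"wz":0,"claw":0},{"tx":0,"ty":0,"tz":-2,"wx":0,"wy":0,"wz":0,"claw":0},{"tx":0,"ty":0,"tz":-3,"wx":0,"wy":0,"wz":0,"claw":0},{"tx":0,"ty":0,"tz":-4,"wx":0,"wy":0,"wz":0,"claw":0},{"tx":0,"ty":0,"tz":-5,"wx":0,"wy":0,"wz":0,"claw":0},{"tx":0,"ty":0,"tz":-5.5,"wx":0,"wy":0,"wz":0,"claw":0},{"tx":0,"ty":0,"tz":-5.5,"wx":0,"wy":0,"wz":0,"claw":0}]' 20; python3 - <<'E'
from h import *
p,d=vision.get_image("scene"); cv2.imwrite("pics/s6.png",cv2.resize(p[150:310,270:470],None,fx=4,fy=4)[:600])
p,W=cloud("top")
q=nets.cut_out("cover","top")[0]; X=W[q["region"]]; X=X[np.isfinite(X[:,0])&(X[:,2]>.15)]
A=np.c_[X[:,:2],np.ones(len(X))]; c=np.linalg.lstsq(A,X[:,2],rcond=None)[0]; print("lid tilt",np.hypot(*c[:2]),X[:,2].mean())
for l in ["green_glass","ruby_glass","clear_glass","water"]: print(l,nets.cut_out(l,"top")[0]["uv"])
s=sensors.observe();print(s["force"],s["position"],s["clock"])
E
```

```text
clock: 10.12
position: [0.4696, 0.2079, 0.1795]
ee_rot: [-3.109, 0.44, -0.004]
force: [0.3, -0.1, -0.2]
width: 0.007
lid tilt 0.00975852978883694 0.1829332395486915
green_glass [318.7, 231.5]
ruby_glass [223.0, 199.9]
clear_glass [340.4, 189.5]
water [149.1, 199.7]
[0.00098586 0.24454664 0.01986302] [0.46846139 0.20728893 0.17722833] 10.4667
```

View pics/s6.png

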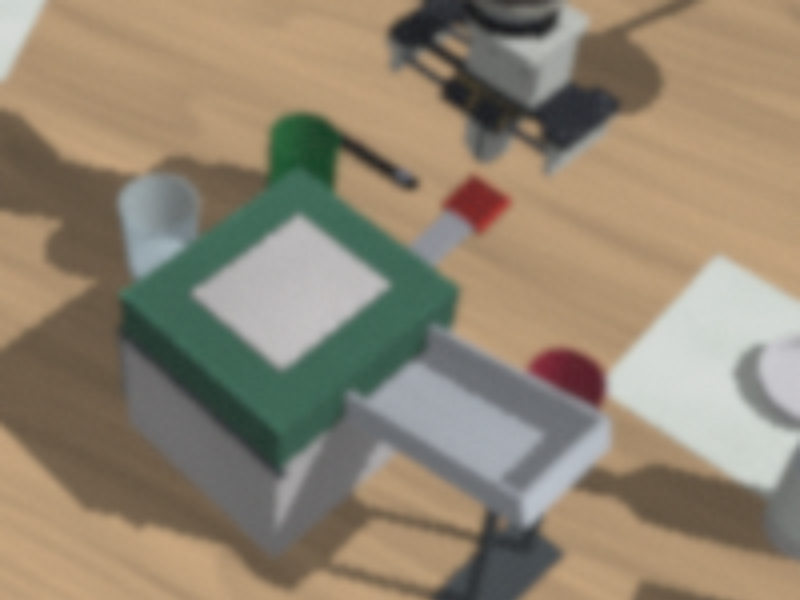

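The lid at (290,300) is shut, the lever pad at (478,205) is back up, the chute is empty and the gripper is clear. I'm handing in.

```bash
python3 -c "
from cell import arm
print(arm.sign_off())"
```

```text
the job is handed in; nothing more can be done
None
```

I pressed the red lever with the closed fingertips until the lid was wide open, and the blue glass rolled into the bin. After a 1 s hold I let the lever up at about 18 mm/s, under the 40 mm/s limit, until the pad force fell to about zero. Then I lifted clear and handed the job in at about 10.5 s.

**Last checks:**
- **Lid:** it is shut. I measured a tilt of about 0.01 rad, with the top 183 mm above the table.
- **Lever:** the pad looks back at its rest position. I judged this from the picture and did not measure the lever angle.
- **Blue glass:** I saw it lying in the bin while the lid was open, and the chute is empty. With the lid shut it can't be seen, so I couldn't confirm that it lies still.
- **Gripper:** it was clear of everything, with about 0 N on the tool.
- **Bystanders:** the green, ruby and clear glasses and the water bottle were where they stood at the start, within a pixel or so. I did not measure the marker, phone and dish again.

No check failed. The first move command was refused as invalid input because its rows left out `wx` and `wy`; nothing moved, and I resent it with all fields filled in.

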